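Dispense one culture dish and park it on the mat

ROBOT

A 6-joint arm with a two-finger parallel gripper is mounted at the origin on the work surface. World frame = base frame: x ahead of the robot, y to its left, z up, the work surface at z = 0. Lengths are in m, angles in rad, forces in N, time in s.
With the tool pointing down it reaches from about 0.35 to 0.975 m from the base axis. Payload 4.9 kg.
Tool frame: the origin (TCP) lies at the very end of the fingers, on their centre line; the grasp point (between the pads) lies ctrl.grip_point_offset behind it (ctrl.grip_point_offset is the distance from the TCP to the grasp point, in m); z points along the fingers, y is the direction in which the jaws open and shut (so a half turn about z gives the same grasp; the last joint's range is limited). The gripper opens to 85 mm and grips with 20 to 120 N. Pads are 22 mm wide; open, the fingers measure 114 mm over their backs; the gripper's body (76 mm by 85 mm) begins 54 mm behind the grasp point. The pads swing forward as they close: fully open they stand 13 mm farther back than shut.
Start: joints at [1.199, 0.053, 1.613, -0, 1.476, -0.119], TCP at [0.156, 0.605, 0.197] pointing down, gripper open.
Joint ranges: [-3.01, 3.01], [-1.01, 2.22], [0.06, 2.58], [-1.02, 4.17], [0.09, 2.62], [-3.14, 3.14]. Speed limits (rad/s): [2.57, 2.57, 3.14, 3.14, 3.14, 3.14].

INTERFACE

Orientations are given as a rotation vector (axis times angle).
In Python, from station import ctrl gives the robot as it stands. The module is installed in compiled form; this text tells all that it offers.
- The arm moves only by the shell command python3 -m creep 'ROWS' [FORCE]. ROWS is JSON, a list of rows, each a list of 5 numbers: the closure in counts, from 0 (fully open) to 255 (shut), then the shift along the tool's x, y, z in mm, then the turn about the tool's z in rad. A call has 1 to 12 rows; each row is the pose to reach, as a shift and turn from the pose commanded when the call began, along the tool's axes at that moment; what a row does not reach only later rows make up. A row lasts 1/12 s, in which the tool goes at most 41.7 mm and 7.16 degrees, less where a joint would pass 70% of its speed; a pose out of reach is approached as far as the arm can. A call with a gripper value outside its range is refused whole. The fingers move at their own pace and stop on an object; FORCE is the grip in N (left out, the last holds). Time passes only in rows, so rows that repeat a pose let the fingers close. It gives the time, the measured TCP pose, the force and the opening at its end, in the units of the state.
- ctrl.get_obs(): the state, without advancing time (a new reading comes with each control period).
- ctrl.get_image(name): name is "scene" or "top" or "wrist"; returns the picture (480x640x3 uint8, red, green, blue); there is no depth.
- ctrl.calibration(name): a dict with "fx", "fy", "cx", "cy" (pixels), "R" (3x3) and "t" (3): a world point X has camera coordinates R X + t. Camera axes: x right, y down, z forward; pixel columns grow to the right and rows downward; lengths in m; the calibration is good to about 2 mm. A picture is of the moment at which its call begins: read the wrist's pose just before it. calibration takes no time and is no camera call; for the wrist camera it gives the pose at the moment of the call.
- ctrl.finish_job(): hands the job in, once; it reports no verdict.
Trained networks look in the newest picture that a camera, given by its name, has taken for a name from the list of things; names that differ only in an ending like _2 or _b are one class to them, and where a whole thing is asked for, a point or a joint stands for the part that bears it (a point fixed in the world has none). Each returns a list of dicts, best first, with "conf" (0 to 1); they miss things now and then, are a little off and sometimes report something else, mostly with a low value. They report only what shows in the picture. A call takes as long as a camera call. They do not tell look-alikes from the thing itself.
- ctrl.boxes_of(camera, label): "rect" ([left, top, width, height] in pixels, round what is visible of it).
- ctrl.outline_of(camera, label): "mask" (480x640 bool, what is visible of it) and "rect" ([left, top, width, height] in pixels, round what is visible of it).
The state is a dict: "t": time; "q": joint angles; "dq": joint speeds; "effort": joint torques, N m; "tool_pos": TCP position; "tool_rot": TCP orientation; "contact_force": force on the tool from outside, world axes, zero at the start; "wrist_torque": the same for the moment, N m; "opening": finger opening in m.
Only numpy, scipy, OpenCV 4.12 (cv2) and the standard library are available. Lean on these libraries where they do the work, as an engineer would, in place of code of your own. Each camera call takes 0.05 s, during which the arm holds its last target. There are 200 camera calls.

TASK

Press the dish dispenser's plunger all the way down and let it come back up, so that just one culture dish comes out onto the bench. Then gently nudge that dish aside with the fingertips, sliding it along the bench without pinching or lifting it, until the whole dish lies on the square dark mat. Leave the other dishes in the dispenser and do not disturb the tube rack, tip box, bottle or jar.

Things in the scene. Friction and masses are not known exactly. Their poses are not given: they have to be found in the camera images.
- dispenser: Fixed dish dispenser, 121 x 51 mm. Origin on the bench under the centre of the dish stack, z up. Clear square magazine (outer x, y within 25.5 mm of the origin, 42 mm high, open top, no floor: dishes stand on the bench) with an outlet slot under its -x wall; grey housing 24 mm high from x = 25.5 to 95.5 mm with the plunger on top. The plunger's pusher shoves the bottom dish out to -x.
- outlet (a point): Foot of the outlet, 25.5 mm from the dispenser's origin along -x, on the bench. The slot is 16 mm high. After a full slow press the ejected dish's centre lies about 35 mm beyond this point along -x (farther if pressed fast), so about 15 mm is free between dish and wall. When the plunger rises the next dish drops to the bench inside.
- plunger_top (a point): Centre of the top face of the plunger's round black cap (32 mm across, 7 mm thick), 57 mm from the dispenser's origin along its +x, 51 mm above the bench when up, 31 mm when fully down. It moves straight down and springs back.
- plunger (a joint): Plunger travel in m: 0 = up, 0.020 = fully down (hard stop). Spring: 2 N at the top, 4.5 N fully down, plus damping of about 13 N per m/s (press at 0.05 m/s or slower). The pusher moves 3.3 times as far.
- dish0_center (a point): Centre of the bottom dish in the stack, the one that will come out: closed flat white round dish, 40 mm across, 12 mm high, about 25 g. This point is 6 mm above its underside.
- dish1_center (a point): Centre of the second dish (same size), 18 mm above the bench at the start, 6 mm once it has dropped.
- dish2_center (a point): Centre of the top dish (same size).
- mat: Square dark rubber mat, 84 x 84 mm, flush with the bench (a dish slides over its edge freely). Origin at its centre on the bench; x and y along its sides.
- tube_rack: Bystander: low blue rack of small tubes, 120 (x) x 80 (y) x 26 mm high, origin at the centre of its underside. It lies either nearer to or farther from the robot than the dispenser's line, the mat on the other side.
- tip_box: Bystander: red-topped pipette tip box, 88 (x) x 123 (y) x 57 mm high, origin at the centre of its underside.
- wash_bottle: Bystander: pink wash bottle, 76 mm across, 175 mm high, origin at the centre of its underside.
- jar: Bystander: small amber jar with a white cap, 36 mm across, 42 mm high, origin at the centre of its underside.
- dish0: The same bottom dish; origin at the centre of its underside.
There are look-alikes about, which are no part of the job. Of the things like the dispenser, leave any that is green; of the rest the smaller one is meant.

How it is judged:
By the outcome, as a careful person would: the job done as asked, in the order asked, and still so for the second after the job is handed in, with the robot touching nothing.
It also fails if it takes over 64 s, if anything falls off the work surface, if the arm or the gripper's body presses on something with over 40 N, if the wrist force passes 120 N, or if a joint passes its speed limit or range.

## Working session

There is one attempt and no reset: what is moved stays moved. The work goes in short steps, Python scripts to look and compute and a shell command to move; the robot and the scene stay as the last step left them, time stands still between calls to the robot, and variables do not carry over. Pictures are saved under pics/ and viewed, about 8 in all and at most 12, crops included, and the job is handed in when it is done.

```bash
mkdir -p pics; cat > h.py <<'E'
import numpy as np, cv2
from scipy.spatial.transform import Rotation as Rn
from station import ctrl
def cal(n):
    c=ctrl.calibration(n); return c,np.array(c["R"]),np.array(c["t"])
def proj(n,X):
    c,R,t=cal(n); p=(R@np.atleast_2d(X).T).T+t
    return np.c_[c["fx"]*p[:,0]/p[:,2]+c["cx"],c["fy"]*p[:,1]/p[:,2]+c["cy"]]
def ray(n,uv,z):
    c,R,t=cal(n); d=R.T@np.array([(uv[0]-c["cx"])/c["fx"],(uv[1]-c["cy"])/c["fy"],1]); o=-R.T@t
    return o+d*(z-o[2])/d[2]
def save(n,f):
    im=ctrl.get_image(n); cv2.imwrite("pics/"+f,im[:,:,::-1]); return im
def delta(X,yaw=None):
    o=ctrl.get_obs(); return 1000*Rn.from_rotvec(o["tool_rot"]).as_matrix().T@(np.array(X)-o["tool_pos"])
E
python3 - <<'E'
from h import *
for n in("top","scene"):
    save(n,n+"0.png")
    for l in ("dispenser","plunger","mat","tube_rack","tip_box","wash_bottle","jar","dish0"):
        for b in ctrl.boxes_of(n,l)[:4]:
            r=b["rect"]; print(n,l,round(b["conf"],2),np.round(r),ray(n,(r[0]+r[2]/2,r[1]+r[3]/2),0).round(3))
o=ctrl.get_obs(); print(o["t"],o["tool_pos"],Rn.from_rotvec(o["tool_rot"]).as_matrix().round(3),ctrl.grip_point_offset)
for n in("top","scene"):
    c,R,t=cal(n); print(n,-R.T@t,R.round(2).tolist(),c["fx"])
E
```

```text
top dispenser 0.94 [193. 321.  95.  52.] [0.37  0.234 0.   ]
top dispenser 0.63 [105. 290.  71.  50.] [0.429 0.432 0.   ]
top dispenser 0.59 [219. 227.  63.  42.] [0.564 0.223 0.   ]
top plunger 0.69 [206. 328.  24.  28.] [0.38  0.277 0.   ]
top plunger 0.48 [117. 303.  13.  16.] [0.436 0.467 0.   ]
top mat 0.62 [369. 164.  46.  45.] [ 0.693 -0.06   0.   ]
top tube_rack 0.72 [387. 267.  44.  65.] [ 0.466 -0.092  0.   ]
top tip_box 0.81 [484. 200.  85.  67.] [ 0.6   -0.328  0.   ]
top wash_bottle 0.6 [105. 205.  59.  47.] [0.6   0.458 0.   ]
top jar 0.71 [261. 149.  17.  20.] [0.751 0.19  0.   ]
scene dispenser 0.83 [328. 268.  45.  60.] [0.546 0.206 0.   ]
scene dispenser 0.81 [384. 229.  79.  79.] [0.352 0.206 0.   ]
scene dispenser 0.66 [444. 309.  63.  70.] [0.416 0.422 0.   ]
scene dispenser 0.51 [333. 277.  18.   8.] [0.533 0.152 0.   ]
scene plunger 0.7 [474. 333.  20.  18.] [0.401 0.427 0.   ]
scene plunger 0.62 [345. 287.  15.  14.] [0.537 0.198 0.   ]
scene plunger 0.56 [424. 256.  26.  18.] [0.317 0.211 0.   ]
scene tube_rack 0.96 [285. 206.  59.  27.] [ 0.466 -0.091  0.   ]
scene wash_bottle 0.73 [380. 313.  56.  99.] [0.549 0.394 0.   ]
scene jar 0.94 [247. 309.  19.  27.] [0.742 0.174 0.   ]
0.9 [0.15630737 0.60510431 0.19740872] [[-0.968  0.25   0.   ]
 [ 0.25   0.968 -0.   ]
 [-0.    -0.    -1.   ]] 0.0187
top [0.40781406 0.06797206 1.02240528] [[0.01, -1.0, -0.01], [-0.98, -0.01, -0.19], [0.19, 0.02, -0.98]] 518.7045843409828
scene [0.93428829 0.75639695 0.62268511] [[-0.87, 0.49, -0.01], [0.29, 0.5, -0.81], [-0.4, -0.71, -0.58]] 440.782897446211
```

View pics/top0.png

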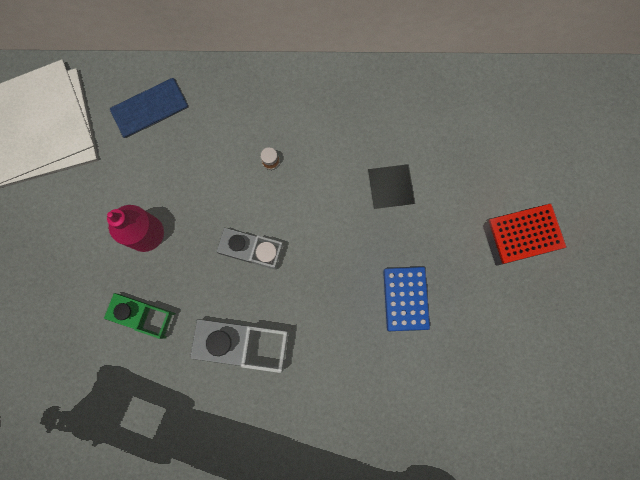

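```bash
python3 -c "
import cv2
a=cv2.imread('pics/scene0.png')[190:430,230:550]
b=cv2.imread('pics/top0.png')[140:380,90:450]
cv2.imwrite('pics/sc.png',cv2.resize(a,(800,600),interpolation=cv2.INTER_CUBIC));cv2.imwrite('pics/tc.png',cv2.resize(b,(800,533),interpolation=cv2.INTER_CUBIC))"
```

```text
(no output)
```

View pics/sc.png

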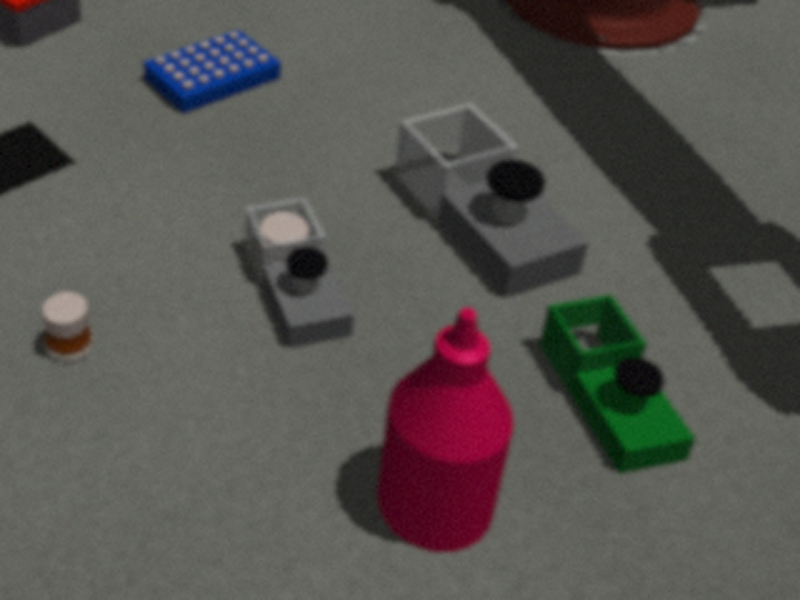

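Two pictures viewed. In the top picture the candidates are the green dispenser at (138,315), the large grey one with an empty magazine at (240,346), and the small grey one holding white dishes at (250,247). I choose the small grey one. The mat is at (391,186) and lies farther away than the rack at (407,298).

```bash
python3 - <<'E'
from h import *
im=cv2.imread("pics/top0.png"); g=im.astype(int).sum(2)
def blob(x0,y0,x1,y1,cond):
    m=cond(im[y0:y1,x0:x1].astype(int)).astype(np.uint8)
    n,l,s,c=cv2.connectedComponentsWithStats(m); k=1+np.argmax(s[1:,4]); return c[k]+[x0,y0],s[k],(l==k)
cap,s1,_=blob(222,230,250,254,lambda a:a.sum(2)<150)
dish,s2,_=blob(254,238,280,266,lambda a:a.sum(2)>450)
mat,s3,mm=blob(355,150,430,220,lambda a:a.sum(2)<170)
print(cap,s1,dish,s2,mat,s3)
P=ray("top",cap,.049); D=ray("top",dish,.036)
M=ray("top",mat,0)
ys,xs=np.nonzero(mm); rect=cv2.minAreaRect(np.c_[xs,ys].astype(np.float32)+[355,150]) if 0 else cv2.minAreaRect((np.c_[xs,ys]+[355,150]).astype(np.float32))
C=np.array([ray("top",p,0)[:2] for p in cv2.boxPoints(rect)])
print("P",P,"D",D,np.linalg.norm((P-D)[:2]),"mat",M,C.round(3).tolist())
ux=(P-D)[:2]/np.linalg.norm((P-D)[:2]); print("ux",ux,"ang",np.degrees(np.arctan2(ux[1],ux[0])))
E_=D[:2]-60.5e-3*ux; print("eject",E_,"to mat",M[:2]-E_)
# scene check
ims=cv2.imread("pics/scene0.png"); print("scene proj cap,dish",proj("scene",[[P[0],P[1],.051],[D[0],D[1],.036]]))
t=np.array([*P[:2],.12]); print("delta",delta(t))
R=Rn.from_rotvec(ctrl.get_obs()["tool_rot"]).as_matrix()
print("dispenser ux in tool",R.T@[*ux,0])
for i,f in enumerate([(.47,-.09,.026)]):pass
c=ctrl.get_image("top")
E
```

```text
[236.22580645 237.19354839] [ 8  5 12  6 31] [265.55194805 251.46753247] [  2   4  20  20 308] [400.98820446 186.03407602] [ 30  15  29  41 763]
P [0.57749379 0.24322485 0.049     ] D [0.55260389 0.18777917 0.036     ] 0.06077606991878368 mat [ 0.69594951 -0.07926459  0.        ] [[0.735, -0.045], [0.743, -0.096], [0.66, -0.105], [0.653, -0.055]]
ux [0.40953446 0.91229465] ang 65.8244062483441
eject [0.52782706 0.13258534] to mat [ 0.16812245 -0.21184993]
scene proj cap,dish [[348.65716561 295.37188198]
 [343.82042616 280.59369663]]
delta [-498.30475606 -245.04265191   77.41654062]
dispenser ux in tool [-1.68360753e-01  9.85725447e-01 -6.77818657e-06]
```

View pics/tc.png

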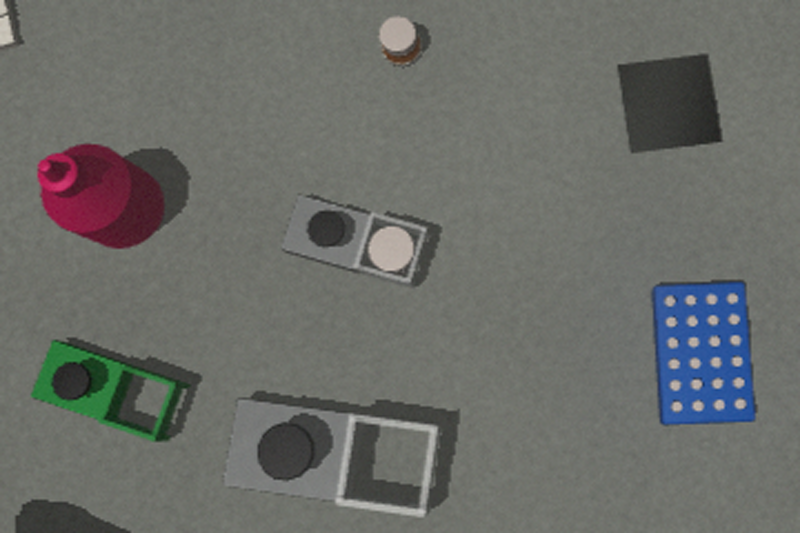

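Crop (picture 3) confirms the small grey dispenser with the white dish. The cap is at about (236.7,242.6), the dish at (266,252), and the mat corners are sharp. I'll redo the numbers with those pixels.

```bash
python3 - <<'E'
from h import *
P=ray("top",(236.7,242.6),.051); D=ray("top",(265.8,251.8),.036)
C=np.array([ray("top",np.array(p)/2.2222+[90,140],0)[:2] for p in [(618,64),(709,54),(722,142),(632,153)]])
M=C.mean(0); d=(P-D)[:2]; L=np.linalg.norm(d); ux=d/L
print("P",P,"D",D,L,"ang",np.degrees(np.arctan2(ux[1],ux[0])),"M",M,C.round(3).tolist(),np.linalg.norm(C-np.roll(C,1,0),axis=1))
print("scene",proj("scene",[P,D]))
E_=D[:2]-60.5e-3*ux; v=M-E_; print("E",E_,"v",v,np.linalg.norm(v),np.degrees(np.arctan2(v[1],v[0])),"in disp", v@ux, v@[-ux[1],ux[0]])
print("delta",delta([*P[:2],.12]))
E
```

```text
P [0.56672116 0.24149033 0.051     ] D [0.55196437 0.18727915 0.036     ] 0.05618376154049416 ang 74.77250801815964 M [ 0.69514623 -0.06018209] [[0.732, -0.012], [0.742, -0.096], [0.659, -0.107], [0.648, -0.025]] [0.08503654 0.08460087 0.08404131 0.08257729]
scene [[352.89335772 292.92059796]
 [343.95392854 280.35172427]]
E [0.53607391 0.12890327] v [ 0.15907232 -0.18908535] 0.24709770110654583 -49.927018889418974 in disp -0.14066598410910305 -0.20315106400596927
delta [-488.29791141 -249.43951335   77.41128984]
```

```bash
python3 -m creep '[[255,-40,-20,0,0],[255,-80,-41,0,0],[255,-120,-61,0,0],[255,-155,-79,0,0],[255,-190,-97,0,0],[255,-225,-115,0,0],[255,-260,-133,0,0],[255,-295,-151,0,0],[255,-330,-169,10,0],[255,-365,-187,20,0],[255,-400,-204,30,0],[255,-435,-222,40,0]]' 20
python3 -c "
from h import *
print(delta([.5667,.2415,.10]))"
```

```text
t: 1.95
tool_pos: [0.5233, 0.2799, 0.1573]
tool_rot: [0.396, 3.116, 0.001]
contact_force: [0.5, 0.1, 0.4]
opening: -0.0001
[-51.57728602 -26.39955115  57.3338769 ]
```

```bash
python3 -m creep '[[255,-25,-13,25,0],[255,-45,-23,40,0],[255,-52,-26,57,0],[255,-52,-26,57,0],[255,-52,-26,57,0]]'
python3 - <<'E'
from h import *
o=ctrl.get_obs(); print(o["tool_pos"],o["contact_force"])
save("wrist","w1.png")
for l in("plunger","dispenser","dish0"):
  for b in ctrl.boxes_of("wrist",l)[:2]: print(l,b)
print(proj("wrist",[[.5667,.2415,.051],[.552,.1873,.042]]), delta([.5667,.2415,.06]))
E
```

```text
t: 2.37
tool_pos: [0.565, 0.2428, 0.0992]
tool_rot: [-0.397, -3.114, 0.001]
contact_force: [0.5, -0.6, 0.2]
opening: -0.0002
[0.56497382 0.24275501 0.09921487] [ 0.49834583 -0.59251612  0.21327834]
plunger {'rect': [294.7, 225.8, 52.3, 53.9], 'conf': 0.96}
plunger {'rect': [0.0, 407.5, 61.2, 72.5], 'conf': 0.15}
dispenser {'rect': [63.5, 0.0, 70.5, 8.6], 'conf': 0.7}
dispenser {'rect': [194.8, 212.4, 65.9, 64.5], 'conf': 0.54}
dish0 {'rect': [193.4, 212.1, 67.9, 65.2], 'conf': 0.47}
[[313.21517805 251.12602052]
 [219.08026287 244.73636818]] [-1.08869411 -2.67443222 42.31995986]
```

View pics/w1.png

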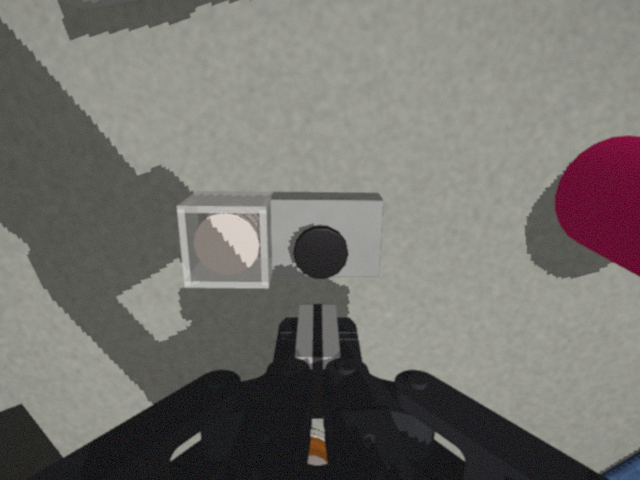

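The wrist view (picture 4) shows the cap at (320.5,252), about 7 px to the right of my estimate. The housing edges run parallel to the tool's y.

```bash
python3 - <<'E'
from h import *
P=ray("wrist",(320.5,252),.051); print(P, delta([*P[:2],.031]))
ux=np.array([.25,.968]); O=P[:2]-.057*ux; print("O",O, "mag rim proj",proj("wrist",[[*(O+a*ux*.0255+b*np.array([-.968,.25])*.0255),.042] for a,b in((1,1),(1,-1),(-1,-1),(-1,1))]))
E
```

```text
[0.56826302 0.24543223 0.051     ] [-1.55590332  1.4783996  71.3275652 ]
O [0.55401302 0.19025623] mag rim proj [[266.00386842 205.07696839]
 [269.10297099 285.73754179]
 [186.32291623 285.62735009]
 [177.66163023 204.9512376 ]]
```

```bash
python3 -m creep '[[255,-1.5,1.5,20,0],[255,-1.5,1.5,36,0],[255,-1.5,1.5,44,0],[255,-1.5,1.5,47,0],[255,-1.5,1.5,50,0],[255,-1.5,1.5,53,0],[255,-1.5,1.5,56,0],[255,-1.5,1.5,59,0],[255,-1.5,1.5,62,0],[255,-1.5,1.5,65,0],[255,-1.5,1.5,68,0],[255,-1.5,1.5,68,0]]'
python3 -c "
from h import *
for i in range(4):
  o=ctrl.get_obs();print(o['t'],o['tool_pos'],o['contact_force'])
"
```

```text
t: 3.57
tool_pos: [0.5671, 0.2441, 0.0315]
tool_rot: [-0.396, -3.115, 0.001]
contact_force: [0.2, -0.4, 0.2]
opening: 0.0002
3.5667 [0.56710818 0.24405541 0.03150268] [ 0.15294726 -0.36450549  0.19369764]
3.5667 [0.56710818 0.24405541 0.03150268] [ 0.15294726 -0.36450549  0.19369764]
3.5667 [0.56710818 0.24405541 0.03150268] [ 0.15294726 -0.36450549  0.19369764]
3.5667 [0.56710818 0.24405541 0.03150268] [ 0.15294726 -0.36450549  0.19369764]
```

```bash
python3 - <<'E'
from h import *
w=save("wrist","w2.png"); s=save("scene","s2.png")
a=cv2.resize(s[240:360,290:410],(400,400),interpolation=cv2.INTER_CUBIC); b=cv2.resize(w[120:480,140:500],(400,400))
cv2.imwrite("pics/c2.png",np.hstack([a,b])[:,:,::-1])
print(ctrl.get_obs()["contact_force"])
E
```

```text
[-0.08111233  0.23146542  0.62719869]
```

View pics/c2.png

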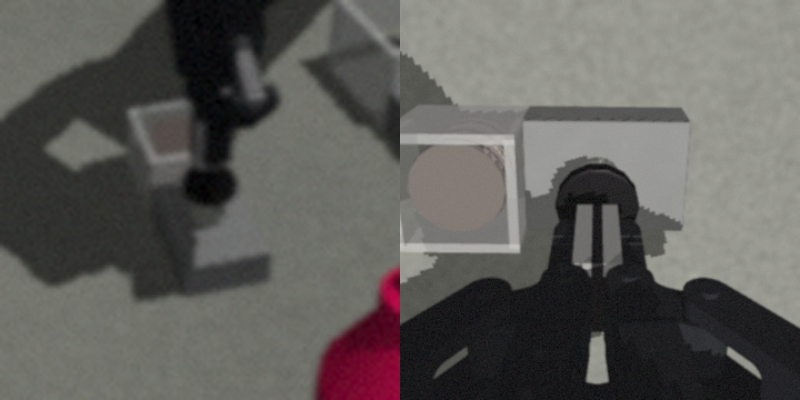

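```bash
python3 - <<'E'
from h import *
o=ctrl.get_obs(); c,R,t=cal("wrist"); print("cam",-R.T@t,c["fx"],o["tool_pos"],o["contact_force"],o["effort"],o["wrist_torque"])
T=np.array(o["tool_pos"]); print("tcp px",proj("wrist",T),"scene",proj("scene",T))
P=np.array([.5683,.2454])
for z in(.051,.041,.031): print(z,proj("wrist",[[*P,z],[P[0]+.016*.25,P[1]+.016*.968,z],[P[0]+.016*.968,P[1]-.016*.25,z]]).round(1).tolist(),proj("scene",[*P,z]).round(1))
im=cv2.imread("pics/w2.png"); 
E
```

```text
cam [0.48857686 0.2645474  0.20863262] 420.49319764681917 [0.5674969  0.24420723 0.03217067] [-0.08111233  0.23146542  0.62719869] [-9.86499144e-04 -4.11048245e+01 -3.28389251e+01 -4.21067798e-04
  5.40071123e-03  1.80872081e-05] [ 0.00184028 -0.01956927  0.02176363]
tcp px [[317.90470242 287.02158627]] scene [[352.93581065 301.13453269]]
0.051 [[321.1, 307.1], [359.5, 307.1], [321.0, 340.6]] [[353.3 294.4]]
0.041 [[321.0, 296.5], [357.4, 296.5], [320.9, 328.6]] [[353.1 298.3]]
0.031 [[320.8, 286.9], [355.4, 286.9], [320.7, 317.7]] [[352.9 302.1]]
```

```bash
python3 - <<'E'
import cv2,numpy as np
g=lambda a:(255*(a/255.)**.5).astype(np.uint8)
s0=cv2.imread("pics/scene0.png")[255:345,305:395];s=cv2.imread("pics/s2.png")[255:345,305:395];w=cv2.imread("pics/w2.png")
r=lambda a,n:cv2.resize(a,n,interpolation=cv2.INTER_CUBIC)
cv2.imwrite("pics/c3.png",g(np.hstack([np.vstack([r(s0,(300,300)),r(s,(300,300))]),np.vstack([r(w[240:340,260:380],(500,416)),r(w[180:340,0:400],(500,184))])])))
E
```

```text
(no output)
```

View pics/c3.png

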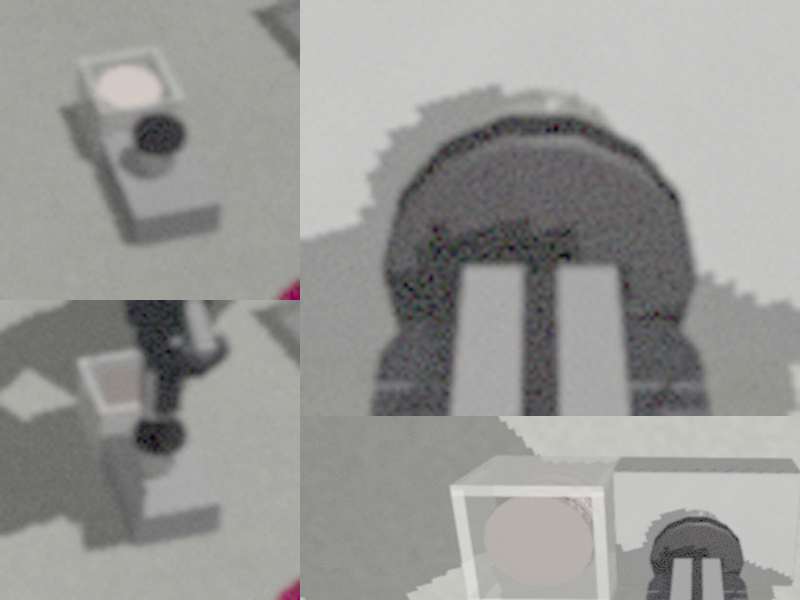

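The fingertips are just at the cap's top and the cap has not moved (scene px 353,296 both times). So the real tips sit roughly 15–17 mm above the reported TCP. I'll continue slowly and watch the force.

```bash
python3 -m creep '[[255,0,0,3,0],[255,0,0,6,0],[255,0,0,9,0],[255,0,0,9,0]]'
python3 -c "
from h import *
im=ctrl.get_image('scene')
cv2.imwrite('pics/s3.png',im[:,:,::-1])
a=im[280:330,330:375].astype(int).sum(2)<130
print(np.argwhere(a).mean(0)+[280,330],ctrl.boxes_of('scene','plunger')[:2],ctrl.get_obs()['contact_force'])
"
```

```text
t: 4.0
tool_pos: [0.567, 0.2441, 0.0224]
tool_rot: [-0.396, -3.115, 0.001]
contact_force: [-0.2, 0.3, -0.6]
opening: 0.0001
[296.78592375 349.65982405] [{'rect': [476.7, 333.5, 17.0, 17.9], 'conf': 0.6}, {'rect': [422.3, 252.6, 28.5, 22.7], 'conf': 0.57}] [0.53879537 0.75048655 0.98248735]
```

```bash
python3 - <<'E'
from h import *
w=save("wrist","w3.png")[:,:,::-1]; s=cv2.imread("pics/s3.png")[240:345,290:395]; t=save("top","t3.png")[200:290,195:330,::-1]
g=lambda a:(255*(a/255.)**.5).astype(np.uint8); r=lambda a,n:cv2.resize(a,n,interpolation=cv2.INTER_CUBIC)
cv2.imwrite("pics/c4.png",g(np.hstack([np.vstack([r(s,(380,380)),r(t,(380,220))]),r(w[180:480,200:410],(420,600))])))
E
```

```text
(no output)
```

View pics/c4.png

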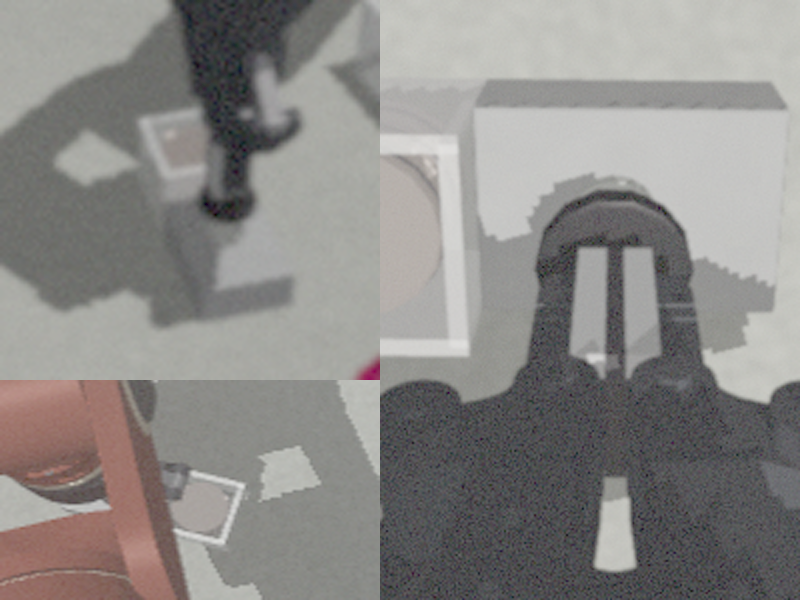

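Picture 7 shows the tips visually at the cap and the cap still about up, with no force. I'll keep going down in small steps, reading the force each time.

```bash
python3 -m creep '[[255,0,0,2,0],[255,0,0,4,0],[255,0,0,4,0]]'; python3 -m creep '[[255,0,0,2,0],[255,0,0,4,0],[255,0,0,4,0]]'; python3 - <<'E'
from h import *
o=ctrl.get_obs();R=Rn.from_rotvec(o["tool_rot"]).as_matrix();T=np.array(o["tool_pos"])
for dx in(-.011,0,.011): print(dx,[proj("wrist",T+R@[dx,0,-s])[0].round(0).tolist() for s in(0,.01,.02,.03)])
w=save("wrist","w4.png"); 
for n in("w2","w3","w4"):
  im=cv2.imread(f"pics/{n}.png").astype(int); a=im[250:340,270:370].sum(2)
  col=a[:,45:52].mean(1)
  print(n,np.round(col[::2]).astype(int).tolist())
E
```

```text
t: 4.45
tool_pos: [0.5673, 0.2442, 0.0189]
tool_rot: [-0.396, -3.116, 0.0]
contact_force: [-0.3, 0.4, 0.3]
opening: 0.0003
t: 4.7
tool_pos: [0.5678, 0.2444, 0.0154]
tool_rot: [0.396, 3.116, 0.0]
contact_force: [-1.1, 0.3, 1.3]
opening: 0.0001
-0.011 [[318.0, 308.0], [318.0, 319.0], [318.0, 331.0], [318.0, 344.0]]
0 [[318.0, 287.0], [318.0, 297.0], [318.0, 307.0], [318.0, 319.0]]
0.011 [[318.0, 265.0], [318.0, 273.0], [318.0, 283.0], [318.0, 294.0]]
w2 [458, 459, 459, 459, 459, 449, 319, 335, 313, 101, 60, 119, 192, 121, 119, 121, 115, 121, 113, 113, 119, 114, 107, 64, 56, 66, 51, 64, 97, 96, 99, 92, 85, 94, 86, 84, 89, 93, 83, 90, 85, 85, 76, 83, 84]
w3 [459, 458, 455, 453, 455, 455, 457, 456, 451, 341, 313, 335, 242, 72, 61, 121, 200, 127, 118, 115, 121, 115, 109, 112, 110, 66, 57, 74, 102, 86, 96, 88, 94, 97, 93, 82, 79, 82, 89, 84, 92, 88, 83, 76, 78]
w4 [459, 456, 456, 456, 452, 453, 453, 450, 450, 453, 453, 400, 282, 270, 301, 158, 53, 57, 158, 183, 116, 110, 113, 116, 113, 109, 103, 82, 90, 94, 96, 95, 90, 94, 91, 83, 88, 86, 84, 84, 85, 79, 89, 81, 82]
```

```bash
python3 -m creep '[[255,0,0,3,0],[255,0,0,6,0],[255,0,0,6,0]]'; python3 - <<'E'
from h import *
w=save("wrist","w5.png"); s=save("scene","s5.png")
im=w.astype(int); print(np.round(im[250:340,315:322].sum(2).mean(1)[::2]).astype(int).tolist())
print(ctrl.get_obs()["contact_force"])
for n in("s2","s3","s5"):
  a=cv2.imread(f"pics/{n}.png").astype(int).sum(2)[290:320,348:358].mean(1); print(n,a.round().astype(int).tolist())
E
```

```text
t: 5.0
tool_pos: [0.5681, 0.2445, 0.0096]
tool_rot: [0.396, 3.116, 0.001]
contact_force: [0.5, 0.7, 2.7]
opening: 0.0
[460, 459, 460, 456, 455, 455, 450, 451, 449, 451, 449, 431, 340, 300, 248, 91, 55, 52, 201, 171, 110, 115, 107, 114, 108, 114, 115, 92, 94, 97, 98, 98, 89, 89, 88, 85, 90, 85, 77, 87, 88, 81, 84, 85, 79]
[1.06624973 0.78241615 2.64523191]
s2 [110, 70, 30, 29, 34, 28, 28, 27, 33, 42, 66, 126, 175, 196, 206, 216, 222, 232, 267, 306, 318, 311, 308, 311, 318, 322, 319, 314, 295, 248]
s3 [82, 85, 93, 94, 77, 44, 28, 29, 33, 36, 64, 127, 176, 197, 204, 212, 220, 231, 257, 275, 280, 283, 289, 288, 291, 294, 292, 285, 269, 231]
s5 [79, 80, 83, 84, 80, 74, 79, 86, 95, 84, 58, 36, 39, 70, 122, 175, 196, 199, 218, 237, 253, 258, 265, 261, 257, 250, 254, 260, 242, 198]
```

Contact confirmed (2.7 N, cap moving). Real tip height is about reported z + 34 mm. Pressing on.

```bash
python3 -m creep '[[255,0,0,3,0],[255,0,0,6,0],[255,0,0,9,0],[255,0,0,11,0],[255,0,0,11,0]]'; python3 -m creep '[[255,0,0,2,0],[255,0,0,2,0]]'
```

```text
t: 5.52
tool_pos: [0.5681, 0.2445, -0.0015]
tool_rot: [0.396, 3.116, 0.001]
contact_force: [-0.2, 1.2, 4.6]
opening: 0.0001
t: 5.68
tool_pos: [0.5681, 0.2445, -0.0029]
tool_rot: [0.396, 3.116, 0.001]
contact_force: [0.4, 1.2, 5.5]
opening: -0.0
```

```bash
python3 -m creep '[[255,0,0,1,0],[255,0,0,2,0],[255,0,0,2,0],[255,0,0,2,0]]'; python3 - <<'E'
from h import *
s=save("scene","s6.png"); w=save("wrist","w6.png")
a=s.astype(int).sum(2)[290:320,348:358].mean(1); print(a.round().astype(int).tolist(), ctrl.get_obs()["contact_force"])
g=lambda a:(255*(a/255.)**.5).astype(np.uint8)
cv2.imwrite("pics/c6.png",g(np.hstack([cv2.resize(s[230:350,270:390],(360,360)),cv2.resize(w[150:350,0:244],(440,360))])[:,:,::-1]))
E
```

```text
t: 6.02
tool_pos: [0.5683, 0.2446, -0.0032]
tool_rot: [0.396, 3.116, 0.0]
contact_force: [-4.9, -1.4, 13.9]
opening: 0.0
[41, 62, 68, 74, 76, 83, 80, 82, 80, 77, 68, 74, 88, 93, 82, 54, 35, 45, 92, 151, 197, 211, 212, 220, 222, 224, 220, 208, 197, 177] [-4.99815885 -0.07524328 14.98295747]
```

View pics/c6.png

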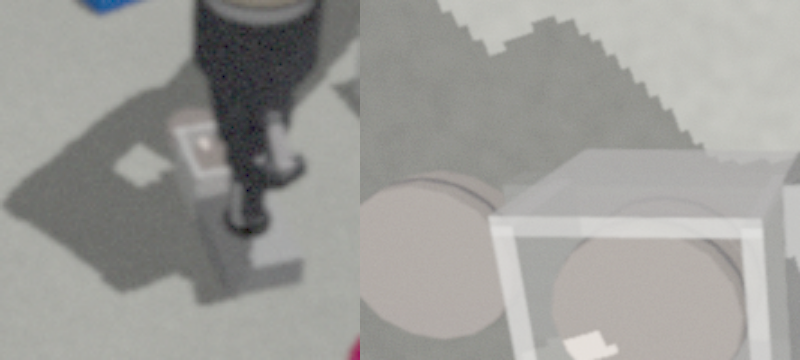

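Hard stop reached (14 N), and the ejected dish shows left of the magazine (picture 8). Now I'll let the plunger up slowly and raise the tool.

```bash
python3 -m creep '[[255,0,0,-3,0],[255,0,0,-7,0],[255,0,0,-11,0],[255,0,0,-15,0],[255,0,0,-19,0],[255,0,0,-23,0],[255,0,0,-27,0],[255,0,0,-50,0],[255,0,0,-80,0],[255,0,0,-110,0],[255,0,0,-110,0]]'; python3 - <<'E'
from h import *
o=ctrl.get_obs(); print(o["tool_pos"])
w=save("wrist","w7.png")
for b in ctrl.outline_of("wrist","dish0")[:4]:
    ys,xs=np.nonzero(b["mask"]); c=(xs.mean(),ys.mean()); print(b["conf"],b["rect"],c,ray("wrist",c,.012))
t=save("top","t7.png")
for b in ctrl.boxes_of("top","dish0")[:4]: r=b["rect"]; print("top",b["conf"],r,ray("top",(r[0]+r[2]/2,r[1]+r[3]/2),.012))
print("expect",np.array([.554,.190])-.0605*np.array([.25,.968]))
E
```

```text
t: 7.03
tool_pos: [0.5714, 0.2453, 0.1116]
tool_rot: [0.395, 3.107, 0.006]
contact_force: [1.0, 0.1, 2.3]
opening: -0.0001
[0.57137691 0.24534127 0.11164113]
0.98 [109.6, 186.9, 63.9, 58.2] (np.float64(142.20532060027284), np.float64(214.0630968622101)) [0.53016556 0.13387517 0.012     ]
top 0.63 [288.2, 253.8, 17.5, 21.2] [0.53133208 0.12819792 0.012     ]
expect [0.538875 0.131436]
```

View pics/w7.png

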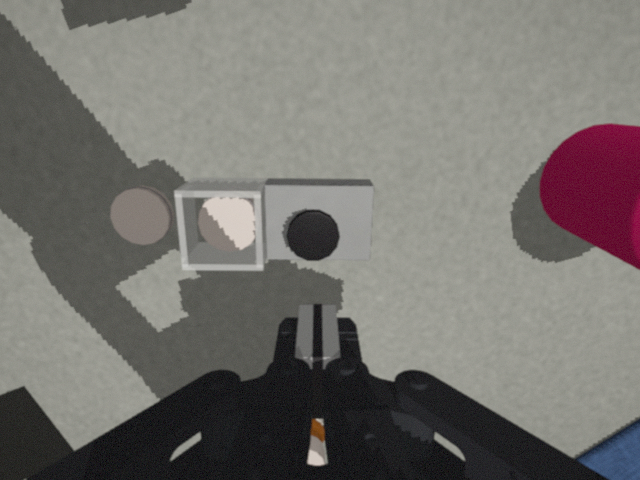

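Picture 9: one dish is out at (141,215), two are left in the magazine, and the cap is back up at (313,235). Plan: first push parallel to the outlet wall (along tool −x) with the fingers slightly open as a cradle, then turn and push to the mat.

```bash
python3 -m creep '[[185,15,-30,0,0],[185,30,-60,0,0],[185,46,-90,0,0],[185,46,-120,10,0],[185,46,-120,30,0],[185,46,-120,40,0],[185,46,-120,40,0],[185,46,-120,40,0],[185,46,-120,40,0]]'; python3 - <<'E'
from h import *
o=ctrl.get_obs(); print(o["tool_pos"],o["opening"],o["contact_force"])
w=save("wrist","w8.png")
R=Rn.from_rotvec(o["tool_rot"]).as_matrix()
for b in ctrl.outline_of("wrist","dish0")[:3]:
    m=b["mask"].astype(np.uint8); (c,ax,an)=cv2.fitEllipse(max(cv2.findContours(m,0,1)[0],key=len)); X=ray("wrist",c,.007); print(b["conf"],c,ax,X,(R.T@(X-o["tool_pos"])*1000).round(1))
t=save("top","t8.png")
for b in ctrl.outline_of("top","dish0")[:3]:
    ys,xs=np.nonzero(b["mask"]); c=(xs.mean(),ys.mean()); X=ray("top",c,.012); print("top",b["conf"],b["rect"],X,(R.T@(X-o["tool_pos"])*1000).round(1))
E
```

```text
t: 7.98
tool_pos: [0.4934, 0.1402, 0.0645]
tool_rot: [-0.395, -3.116, 0.0]
contact_force: [0.2, 0.6, 0.9]
opening: 0.0236
[0.49336879 0.14016015 0.06448244] 0.023645051492589417 [0.24917936 0.61457461 0.85789637]
0.76 (318.61822509765625, 311.775634765625) (62.9039192199707, 64.53067016601562) [0.53665316 0.12977444 0.007     ] [-44.5   0.7  57.5]
```

```bash
python3 -m creep '[[185,0,0,25,0],[185,0,0,50,0],[185,0,0,70,0],[185,0,0,80,0],[185,0,0,85,0],[185,0,0,88,0],[185,0,0,90,0],[185,0,0,90,0]]'; python3 -m creep '[[185,0,0,1,0],[185,0,0,2,0],[185,0,0,2,0]]'; python3 -m creep '[[185,0,0,1,0],[185,0,0,2,0],[185,0,0,2,0]]'
```

```text
t: 8.85
tool_pos: [0.494, 0.1397, -0.0247]
tool_rot: [0.396, 3.115, 0.001]
contact_force: [0.3, -0.3, 0.4]
opening: 0.0237
t: 9.1
tool_pos: [0.4935, 0.1396, -0.0271]
tool_rot: [0.396, 3.116, 0.0]
contact_force: [0.6, 0.4, 0.5]
opening: 0.0232
t: 9.35
tool_pos: [0.4929, 0.1396, -0.0297]
tool_rot: [-0.396, -3.116, 0.0]
contact_force: [-0.1, 0.1, 0.4]
opening: 0.0237
```

```bash
python3 - <<'E'
from h import *
w=save("wrist","w9.png"); s=save("scene","s9.png")
print(ctrl.get_obs()["contact_force"])
g=lambda a:(255*(a/255.)**.6).astype(np.uint8)
cv2.imwrite("pics/c9.png",g(np.hstack([cv2.resize(s[200:320,270:390],(400,400)),cv2.resize(w[180:430,195:445],(400,400))])[:,:,::-1]))
E
```

```text
[-1.05992977  0.00756136 -0.0190376 ]
```

View pics/c9.png

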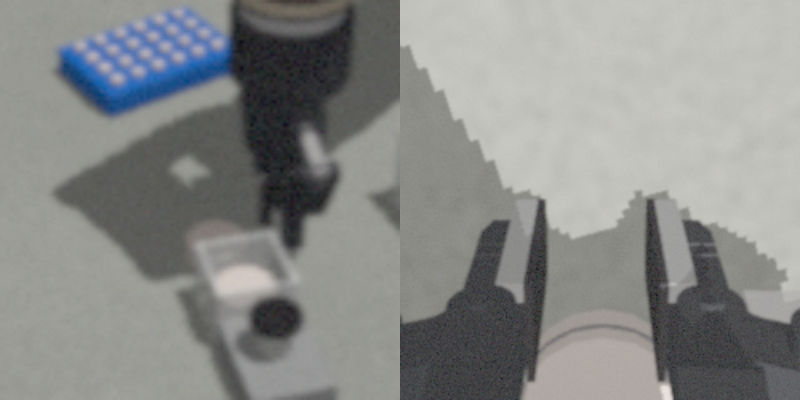

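Picture 10: the tips straddle the dish centre line and sit just behind the dish, near the bench. I'll feel for the bench with a little more descent.

```bash
python3 -m creep '[[185,0,0,1,0],[185,0,0,2,0],[185,0,0,2,0]]'; python3 -m creep '[[185,0,0,1,0],[185,0,0,2,0],[185,0,0,2,0]]';
```

```text
t: 9.7
tool_pos: [0.4929, 0.1396, -0.0319]
tool_rot: [-0.396, -3.116, 0.0]
contact_force: [-0.2, -0.1, -0.7]
opening: 0.023
t: 9.95
tool_pos: [0.493, 0.1396, -0.0338]
tool_rot: [-0.396, -3.116, 0.0]
contact_force: [0.2, -0.0, 0.0]
opening: 0.0234
```

```bash
python3 -m creep '[[185,-5,0,0,0],[185,-9,0,0,0],[185,-13,0,0,0],[185,-17,0,0,0],[185,-21,0,0,0],[185,-25,0,0,0],[185,-30,0,0,0],[185,-36,0,0,0],[185,-41,0,0,0],[185,-45,0,0,0],[185,-47,0,0,0],[185,-47,0,0,0]]'; python3 - <<'E'
from h import *
o=ctrl.get_obs();R=Rn.from_rotvec(o["tool_rot"]).as_matrix()
save("wrist","w10.png");b=ctrl.outline_of("wrist","dish0")[0]
m=b["mask"];ys,xs=np.nonzero(m);print(b["conf"],b["rect"])
save("top","t10.png")
for b in ctrl.outline_of("top","dish0")[:3]:
    ys,xs=np.nonzero(b["mask"]); X=ray("top",(xs.mean(),ys.mean()),.012); print(b["conf"],b["rect"],X,(R.T@(X-o["tool_pos"])*1000).round(1))
E
```

```text
t: 10.95
tool_pos: [0.5392, 0.1277, -0.0335]
tool_rot: [0.396, 3.116, 0.0]
contact_force: [1.9, -0.4, -0.0]
opening: 0.0234
0.63 [271.5, 342.2, 92.9, 105.2]
0.19 [368.3, 163.8, 47.4, 46.6] [ 0.69243612 -0.0577984   0.012     ] [-194.8 -141.2  -45.4]
```

```bash
python3 -m creep '[[185,-4,0,0,0],[185,-10,0,0,0],[185,-17,0,0,0],[185,-24,0,0,0],[185,-31,0,0,0],[185,-38,0,0,0],[185,-45,0,0,0],[185,-52,0,0,0],[185,-59,0,0,0],[185,-66,0,0,0],[185,-73,0,0,0],[185,-80,0,0,0]]'; python3 -m creep '[[185,-84,0,0,0],[185,-86,0,0,0],[185,-86,0,0,0]]' | head -0; python3 -m creep '[[185,12,0,0,0],[185,20,0,-10,0],[185,20,0,-40,0],[185,20,0,-80,0],[185,20,0,-90,0],[185,20,0,-90,0],[185,20,0,-90,0]]'; python3 - <<'E'
from h import *
o=ctrl.get_obs();R=Rn.from_rotvec(o["tool_rot"]).as_matrix(); print(o["tool_pos"])
save("wrist","w11.png")
for b in ctrl.outline_of("wrist","dish0")[:3]:
    m=b["mask"].astype(np.uint8); (c,ax,an)=cv2.fitEllipse(max(cv2.findContours(m,0,1)[0],key=len)); X=ray("wrist",c,.007); print(b["conf"],c,ax,X,(R.T@(X-o["tool_pos"])*1000).round(1))
E
```

```text
t: 12.15
tool_pos: [0.6167, 0.1076, -0.0336]
tool_rot: [-0.396, -3.117, 0.0]
contact_force: [-0.2, -0.2, 0.9]
opening: 0.0232
t: 12.98
tool_pos: [0.6809, 0.0913, 0.0576]
tool_rot: [0.396, 3.114, 0.001]
contact_force: [0.6, -0.3, -0.3]
opening: 0.0235
[0.68088232 0.09130416 0.05761881]
0.96 (317.4385986328125, 368.39666748046875) (61.829978942871094, 63.189483642578125) [0.75350029 0.07164565 0.007     ] [-75.1  -0.9  50.8]Exception ignored on flushing sys.stdout:
BrokenPipeError: [Errno 32] Broken pipe
```

My mistake: that middle call repeated the absolute shift, so the dish was pushed farther and faster than planned (to x≈0.753). It still lies on the bench, clear of the jar. I'll work out the second leg from here.

```bash
python3 - <<'E'
from h import *
o=ctrl.get_obs();R=Rn.from_rotvec(o["tool_rot"]).as_matrix(); print(o["q"].round(2) if hasattr(o["q"],"round") else o["q"])
im=save("top","t12.png")
for l in("jar","mat","dish0"):
  for n in("wrist","top"):
    for b in ctrl.outline_of(n,l)[:2]:
      m=b["mask"].astype(np.uint8); c=cv2.minAreaRect(np.argwhere(m)[:,::-1].astype(np.float32))[0]; print(l,n,round(b["conf"],2),b["rect"],c,ray(n,c,.007 if l=="dish0" else .02 if l=="jar" else 0))
D=np.array([.7535,.0716]);M=np.array([.695,-.060]);u=(M-D)/np.linalg.norm(M-D);h=np.arctan2(*u[::-1])
S=D-u*.046; print("u",u,np.degrees(h),"S",S,delta([*S,.058]))
E
```

```text
[ 0.03  0.31  1.57 -0.    1.27 -1.29]
jar top 0.39 [261.1, 150.1, 4.7, 16.5] (263.0, 157.5) [0.74694679 0.20152351 0.02      ]
mat wrist 0.66 [0.0, 242.4, 185.5, 157.0] (90.87943267822266, 321.66534423828125) [ 0.690641   -0.05703131  0.        ]
mat top 0.77 [369.4, 164.4, 47.3, 44.6] (390.949951171875, 186.1500244140625) [ 0.69547523 -0.05886395  0.        ]
mat top 0.28 [228.1, 235.8, 17.5, 15.5] (236.5, 243.0) [0.574248   0.25096492 0.        ]
dish0 wrist 0.96 [288.1, 338.5, 61.6, 62.2] (317.6499938964844, 368.54998779296875) [0.75488203 0.07163841 0.007     ]
u [-0.40620289 -0.91378291] -113.9665284401322 S [0.77218533 0.11363401] [-84.12662788  44.81866499  -2.5618103 ]
```

```bash
python3 -m creep '[[185,-20,15,0,0.12],[185,-40,30,0,0.24],[185,-60,45,0,0.36],[185,-75,45,0,0.48],[185,-84,45,0,0.6],[185,-84,45,0,0.72],[185,-84,45,0,0.84],[185,-84,45,0,0.96],[185,-84,45,0,1.08],[185,-84,45,0,1.2],[185,-84,45,0,1.32],[185,-84,45,0,1.44]]'; python3 -m creep '[[185,0,0,0,0.12],[185,0,0,0,0.24],[185,0,0,0,0.3],[185,0,0,0,0.3],[185,0,0,0,0.3]]'; python3 - <<'E'
from h import *
o=ctrl.get_obs();R=Rn.from_rotvec(o["tool_rot"]).as_matrix(); print(o["tool_pos"],"push heading",np.degrees(np.arctan2(-R[1,0],-R[0,0])),o["t"])
save("wrist","w12.png")
for l in("dish0","mat"):
  for b in ctrl.outline_of("wrist",l)[:2]:
    m=b["mask"].astype(np.uint8); c=cv2.minAreaRect(np.argwhere(m)[:,::-1].astype(np.float32))[0]; X=ray("wrist",c,.007 if l=="dish0" else 0); print(l,round(b["conf"],2),b["rect"],c,X,(R.T@(X-o["tool_pos"])*1000).round(1))
E
```

```text
t: 14.43
tool_pos: [0.7724, 0.1139, 0.056]
tool_rot: [-2.359, -2.075, 0.001]
contact_force: [0.5, -0.3, -0.7]
opening: 0.0236
t: 14.85
tool_pos: [0.7725, 0.1139, 0.0562]
tool_rot: [-2.636, -1.709, 0.0]
contact_force: [-0.2, 0.1, 0.2]
opening: 0.0233
[0.77247901 0.11387461 0.05616525] push heading -114.0806431987858 14.85
dish0 0.88 [293.0, 287.1, 61.9, 64.5] (321.8997497558594, 318.37310791015625) [0.75741876 0.0725302  0.007     ] [-43.9   3.1  49.2]
mat 0.65 [279.2, 430.4, 78.8, 34.2] (317.0526428222656, 447.5220947265625) [ 7.11492938e-01 -2.28894559e-02 -2.77555756e-17] [-1.497e+02  1.000e-01  5.620e+01]
```

```bash
python3 -m creep '[[185,0,2,25,0],[185,0,2,50,0],[185,0,2,70,0],[185,0,2,80,0],[185,0,2,86,0],[185,0,2,89,0],[185,0,2,89,0]]'; python3 -m creep '[[185,-5,0,0,0],[185,-9,0,0,0],[185,-13,0,0,0],[185,-17,0,0,0],[185,-21,0,0,0],[185,-25,0,0,0],[185,-31,0,0,0],[185,-37,0,0,0],[185,-43,0,0,0],[185,-49,0,0,0],[185,-55,0,0,0],[185,-61,0,0,0]]'; python3 -m creep '[[185,-6,0,0,0],[185,-12,0,0,0],[185,-18,0,0,0],[185,-24,0,0,0],[185,-30,0,0,0],[185,-36,0,0,0],[185,-42,0,0,0],[185,-48,0,0,0],[185,-54,0,0,0],[185,-58,0,0,0],[185,-61,0,0,0],[185,-61,0,0,0]]'; python3 - <<'E'
from h import *
o=ctrl.get_obs();R=Rn.from_rotvec(o["tool_rot"]).as_matrix(); print(o["tool_pos"])
for n in("wrist","top"):
 save(n,n+"13.png")
 for l in("dish0","mat"):
  for b in ctrl.outline_of(n,l)[:1]:
    m=b["mask"].astype(np.uint8); c=cv2.minAreaRect(np.argwhere(m)[:,::-1].astype(np.float32))[0]; X=ray(n,c,.007 if l=="dish0" else 0); print(n,l,round(b["conf"],2),b["rect"],X,(R.T@(X-o["tool_pos"])*1000).round(1))
print("to mat",delta([.695,-.060,0]))
E
```

```text
t: 15.58
tool_pos: [0.7747, 0.1131, -0.0322]
tool_rot: [2.637, 1.707, 0.001]
contact_force: [-0.2, 0.5, 0.3]
opening: 0.0238
t: 16.58
tool_pos: [0.7491, 0.0568, -0.0326]
tool_rot: [-2.637, -1.707, 0.0]
contact_force: [0.2, 0.1, 0.2]
opening: 0.0235
t: 17.58
tool_pos: [0.7241, 0.0011, -0.0326]
tool_rot: [-2.638, -1.706, 0.0]
contact_force: [0.8, -0.0, 0.3]
opening: 0.0233
[ 0.7241222   0.00110658 -0.03262959]
wrist dish0 0.62 [271.9, 341.2, 89.6, 104.7] [ 0.71560624 -0.02441515  0.007     ] [-26.8   2.7 -39.6]
wrist mat 0.6 [270.3, 341.8, 170.4, 138.2] [ 0.7100749  -0.05689442  0.        ] [-58.7  11.  -32.6]
to mat [-68.64690573  -1.50418918 -32.6007472 ]
```

```bash
python3 -m creep '[[185,-5,0,0,0],[185,-11,0,0,0],[185,-17,0,0,0],[185,-23,-1,0,0],[185,-29,-1,0,0],[185,-34,-1,0,0],[185,-38,-1,0,0],[185,-41,-1,0,0],[185,-41,-1,0,0]]'; python3 -m creep '[[185,6,0,0,0],[185,15,0,0,0],[185,22,0,-10,0],[185,22,0,-40,0],[185,22,0,-75,0],[185,40,0,-110,0],[185,75,0,-130,0],[185,110,0,-130,0],[185,110,0,-130,0],[185,110,0,-130,0]]'; python3 - <<'E'
from h import *
for n in("wrist","top"):
 save(n,n+"14.png")
 for l in("dish0","mat"):
  for b in ctrl.outline_of(n,l)[:1]:
    m=b["mask"].astype(np.uint8); c=cv2.minAreaRect(np.argwhere(m)[:,::-1].astype(np.float32))[0]; print(n,l,round(b["conf"],2),b["rect"],ray(n,c,.007 if l=="dish0" else 0))
w=cv2.imread("pics/wrist14.png");t=cv2.imread("pics/top14.png")
cv2.imwrite("pics/c14.png",np.hstack([cv2.resize(w,(400,300)),cv2.resize(t[100:400,90:490],(400,300))]))
E
```

```text
t: 18.63
tool_pos: [0.7064, -0.0359, -0.0326]
tool_rot: [-2.638, -1.706, 0.0]
contact_force: [0.1, 0.0, -1.3]
opening: 0.0235
t: 19.47
tool_pos: [0.7528, 0.0681, 0.099]
tool_rot: [2.633, 1.711, 0.003]
contact_force: [0.2, -0.4, 0.4]
opening: 0.0237
wrist dish0 0.64 [286.7, 379.6, 55.7, 49.0] [ 0.6934502  -0.06194518  0.007     ]
wrist mat 0.86 [273.5, 335.5, 88.9, 116.4] [ 0.69374821 -0.05823027  0.        ]
top dish0 0.87 [385.2, 177.1, 19.9, 18.4] [ 0.6949356  -0.06416763  0.007     ]
top mat 0.81 [375.0, 164.3, 40.0, 43.4] [ 0.69571306 -0.06064394  0.        ]
```

View pics/c14.png

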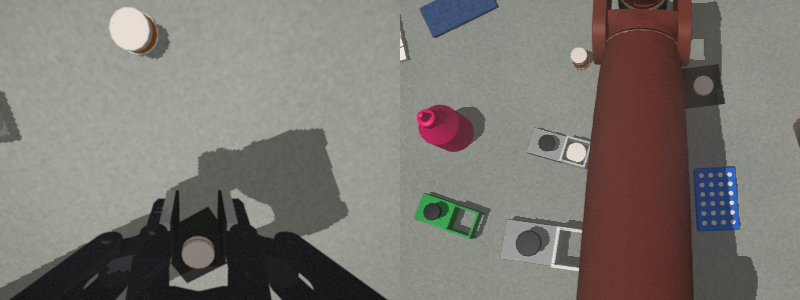

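Picture 11: the dish (right half, 703,86) lies centred on the mat. The magazine still holds dishes, the jar, bottle and rack are in place, and the tool is clear of everything. Handing in.

```bash
python3 -c "
from station import ctrl
print(ctrl.get_obs()['t'],ctrl.get_obs()['contact_force']); print(ctrl.finish_job())"
```

```text
19.7667 [-0.19658255  0.33652347 -0.02988698]
the job is handed in; nothing more can be done
None
```

The job is handed in at about 20 s of the 64 s allowed. One dish came out of the small grey dispenser and now lies wholly on the mat.

**Press:** I pressed the plunger down to its hard stop, where the force rose to about 15 N, and let it come back up slowly. One dish came out and the stack inside stayed.

**Push:** I slid the dish along the bench with slightly open fingertips, without pinching or lifting. It went in two pushes: first along the outlet wall, then onto the mat.

**Last checks:**
- **Dish on the mat:** the top and wrist cameras both put the dish centre within about 4 mm of the mat centre; the limit is about 22 mm.
- **Surroundings:** the jar, bottle and tube rack looked in place in the last picture. The tip box was mostly outside that crop; I never worked near it, but did not check it at the end.
- **Robot:** the tool was clear of everything and the contact force was about zero.

**What disagreed or went wrong:**
- **Tool height:** the reported tool tip was about 34 mm below the real fingertips, so I found contact heights by force and by camera.
- **Overlong push:** I sent one move in the first push with its shift repeated by mistake. The dish went about 75 mm farther and faster than planned, staying flat and clear of the jar. I corrected for it in the second push.

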